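Click the cup stop into its notch and park the espresso cup against it

ROBOT

A 6-joint arm with a two-finger parallel gripper is mounted at the origin on the work surface. World frame = base frame: x ahead of the robot, y to its left, z up, the work surface at z = 0. Lengths are in mm, angles in degrees, forces in N, time in s.
With the tool pointing down it reaches from about 350 to 850 mm from the base axis. Payload 8.1 kg.
Tool frame: the origin (TCP) lies at the centre of the arm's flange, where the gripper is bolted on; the fingertips stand 173 mm ahead of it and the grasp point (between the pads) lies 155 mm ahead of it; z points along the fingers, y is the line along which they close (so a half turn about z gives the same grasp; the last joint's range is limited). The gripper opens to 85 mm and grips with 20 to 120 N. Pads are 22 mm wide; open, the fingers measure 114 mm over their backs; the gripper's body (76 mm by 85 mm) begins 54 mm behind the grasp point. The pads swing forward as they close: fully open they stand 13 mm farther back than shut.
Start: joints at [68.732, 7.471, 85.268, -0, 87.261, -4.893], TCP at [169.134, 575.674, 404.692] pointing down, gripper open.
Joint ranges: [-169.43, 169.43], [-51.17, 129.36], [1.28, 143.12], [-76.62, 256.62], [0, 156.53], [-152.29, 152.29]. Speed limits (degrees/s): [136.94, 136.94, 159.86, 180, 180, 180].

INTERFACE

Orientations are given as [roll, pitch, yaw] about the fixed x, y, z axes, in that order (R = Rz(yaw) Ry(pitch) Rx(roll)).
In Python, from bench import * gives the robot as it stands.
- The arm moves only by the shell command python3 -m jog 'ROWS' [FORCE]. ROWS is text: rows parted by semicolons, each of 7 numbers parted by spaces: the shift along the tool's x, y, z scaled (see below), then the turn, a rotation vector about the tool's x, y, z scaled (see below), then the closure, from -1 (fully open) to 1 (shut). In form: tx ty tz wx wy wz hand; .... A call has 1 to 5 rows; each row shifts and turns the commanded pose from where the row before left it, along the tool's axes as they then stand; what a row does not reach is not made up. The controller multiplies each number of a shift by 0.1 m and each number of a turn by 60 degrees. A row lasts 1/8 s, in which the tool goes at most 62.5 mm and 10.7 degrees, less where a joint would pass 70% of its speed; a pose out of reach is approached as far as the arm can. A call with a number of a shift or a turn outside -1 to 1 is refused whole. A call with a gripper value outside its range is refused whole. The fingers move at their own pace and stop on an object; FORCE is the grip in N (left out, the last holds). Time passes only in rows, so rows that do not move let the fingers close. It gives the time, the measured TCP pose, the force, the opening and the grip force at its end, in the units of the state.
- sense(): the state, without advancing time (a new reading comes with each control period).
- snapshot(name): name is "scene" or "top" or "wrist"; returns a dict with "img" (420x560x3 uint8, red, green, blue), "fx", "fy", "cx", "cy" (pixels), "extrinsics" (4x4, takes a point from camera to world coordinates). Camera axes: x right, y down, z forward; pixel columns grow to the right and rows downward; lengths in mm; the calibration is good to about 2 mm. The wrist camera is an equidistant fisheye: a pixel r from the principal point sees the ray r / f radians off the axis. A picture is of the moment at which its call begins. There is no depth.
- hand_in(): hands the job in; it is judged then, once.
The state is a dict: "time": time; "joint_pos": joint angles; "qd": joint speeds; "joint_efforts": joint torques, N m; "tool_pos": TCP position; "tcp_rot": TCP orientation; "ft_force": force on the tool from outside, world axes, zero at the start; "wrist_torque": the same for the moment, N m; "finger_gap": finger opening in mm; "grip_force": force on a finger pad.
Only numpy, scipy, OpenCV 4.12 (cv2) and the standard library are available. Lean on these libraries where they do the work, as an engineer would, in place of code of your own. Each camera call takes 0.05 s, during which the arm holds its last target. There are 200 camera calls.

TASK

Push the sliding cup stop along its rail towards the espresso cup until it clicks into the notch of the steel clip, and not past the notch. Then gently push the cup along the lower bamboo board until it stands against the stop's plate, with the stop still in its notch. Do not lift or tip the cup, and leave the pitcher, the tamper and the dosing ring where they are.

Things in the scene. Friction and masses are not known exactly. Their poses are not given: they have to be found in the camera images.
- tiers: Fixed two-step bamboo stand. Origin: centre of its underside, on the counter. x to the far side, y along its rail, z up. Lower board 320 (x) by 460 (y) mm, top 30 mm above the counter. Upper board x = +35 to +160 mm, top 90 mm above the counter. Steel rail, 14 mm wide, 12 mm tall, on the lower board along y at x = -130 mm, y = -210 to +150 mm; end caps 18 mm tall.
- stop_plate (a point): Centre of the sliding cup stop's upright bamboo plate; axes as the stand's. Plate 102 (x) by 8 (y) mm, from 3 to 55 mm above the lower board (this point: 29 mm above it). It hangs free over the board, carried at its -x end by the carriage on the rail; push anywhere on its flat -y face. It slides only along y, starting 95 to 205 mm on the notch's -y side; the cup is on its +y side.
- carriage (a point): Top centre of the stop's steel carriage (26 by 36 mm in y, top 37 mm above the lower board), in line in y with the plate. About 1 N of friction. A spring plunger rides over the clip: the push rises to about 9 N from 13 to 9 mm short of the notch, fades to nothing at the crest 6 mm short, then the stop jumps ahead by itself into the notch. Going past the notch takes about 13 N, back out about 8 N.
- notch (a point): Centre of the notch in the steel clip fixed on the rail: two round bars of 10 mm dia across the rail, 14 mm apart, and a small lug towards the robot. The point is on the rail's centre line, 12 mm above the lower board; axes as the stand's. The stop is in the notch when stop_plate and this point have the same y in the stand's frame (it settles within about 1 mm).
- cup_mid (a point): Middle of the loose white porcelain espresso cup, on its axis, 27 mm above its foot. 54 mm tall, foot dia 54, widest dia 66 (14 to 30 mm up), rim dia 62, about 160 g. Its +x axis points to its handle, reaching 53 mm, roughly on the far side. It stands on the lower board on the notch's +y side, level with the plate's middle within 10 mm. Against the plate its axis is 37 mm from stop_plate in y.
- pitcher: Loose steel milk pitcher on the upper board, 80 mm dia, 90 mm tall, handle reaching 66 mm from its axis. To be left alone. Origin: centre of its underside.
- tamper: Loose steel tamper on the upper board, 58 mm dia, 80 mm tall. To be left alone. Origin: centre of its underside.
- dosing_ring: Loose orange dosing ring on the counter off the stand's -y end, 68 mm dia, 24 mm tall. To be left alone. Origin: centre of its underside.
- grinder: Fixed black coffee grinder on the counter off the stand's +y end, 130 mm dia, 290 mm tall. Origin: centre of its underside.
Things that resemble listed ones, but are neither listed nor needed, are in the scene too. What is shaped like the part that bears cup_mid but brown, pink or purple is not meant.

How it is judged (in metres and radians):
On the way, in this order (a step that is already met when the one before it is completed fails the run):
1. the stop sits in the clip's notch (y of stop_plate in the frame of notch between -0.003 and 0.003 m), for 0.2 s.
2. the cup stands against the stop's plate while the stop is in the notch (all of step 1 and y of cup_mid in the frame of stop_plate between 0.034 and 0.043 m and angle between cup_mid's own z axis and vertical below 0.1 rad), for 0.2 s.
At the end, for the whole second after the job is handed in: The stop is within 3 mm of the notch; the cup stands upright (within 0.1 rad) and at rest on the lower board, with at most 6 mm between it and the plate and its axis within 45 mm of the plate's middle in x (all of step 2 and x of cup_mid in the frame of stop_plate between -0.045 and 0.045 m and height (world z) of cup_mid between 0.052 and 0.062 m and linear speed of cup below 0.02 m/s); the robot touches nothing.
It fails at once if the stop was pushed past the notch (over 8 mm beyond it) (y of stop_plate in the frame of notch above 0.008 m).
It fails at once if the cup was lifted (over 12 mm) (height (world z) of cup_mid above 0.069 m).
It fails at once if the cup was tipped (over 0.4 rad) (angle between cup_mid's own z axis and vertical above 0.4 rad).
It fails at once if the cup was pushed hard by the fingers (over 20 N) (contact force between the fingers and cup above 20 N).
It fails at once if the pitcher, tamper or dosing ring was moved (over 20 mm) (distance of any of pitcher, tamper, dosing_ring from where it was at the start of the episode above 0.02 m).
It also fails if it takes over 64 s, if anything falls off the work surface, if the arm or the gripper's body presses on something with over 40 N, if the wrist force passes 120 N, or if a joint passes its speed limit or range.

## Working session

There is one attempt and no reset: what is moved stays moved. The work goes in short steps, Python scripts to look and compute and a shell command to move; the robot and the scene stay as the last step left them, time stands still between calls to the robot, and variables do not carry over. Pictures are saved under pics/ and viewed, at most 10 in all, crops included, and the job is handed in when it is done.

```bash
mkdir -p pics; ls; python3 - <<'E'
from bench import *
import cv2,pickle
s=sense();print({k:s[k] for k in('time','tool_pos','tcp_rot','finger_gap','ft_force')})
d={}
for n in("scene","top"):
    p=snapshot(n);d[n]=p;cv2.imwrite(f'pics/{n}0.png',p['img'][:,:,::-1]);print(n,p['fx'],p['cx'],p['cy'],p['extrinsics'])
pickle.dump(d,open('s0.pkl','wb'))
E
```

```text
pics
{'time': 0.0, 'tool_pos': array([169.04358946, 575.45042136, 403.64903439]), 'tcp_rot': array([-1.79896069e+02, -1.06224477e-02,  1.63626027e+02]), 'finger_gap': 85.51254405083822, 'ft_force': array([1.37988225, 0.37315883, 0.274294  ])}
scene 518.6631254442447 272.88523420485114 207.6483853887684 [[ 3.59871421e-01  7.76291175e-01 -5.17556346e-01  1.25812927e+03]
 [ 9.32985170e-01 -2.96097871e-01  2.04608707e-01 -2.35090987e+02]
 [ 5.58860152e-03 -5.56505222e-01 -8.30825316e-01  1.19062632e+03]
 [ 0.00000000e+00  0.00000000e+00  0.00000000e+00  1.00000000e+00]]
top 455.2040732132949 272.52145447356855 213.33906108438953 [[ 1.32397851e-02 -9.95437704e-01  9.44906650e-02  4.04077766e+02]
 [-9.99837172e-01 -1.20207705e-02  1.34584841e-02  1.96349962e+01]
 [-1.22612319e-02 -9.46534667e-02 -9.95434771e-01  1.51224641e+03]
 [ 0.00000000e+00  0.00000000e+00  0.00000000e+00  1.00000000e+00]]
```

View pics/scene0.png

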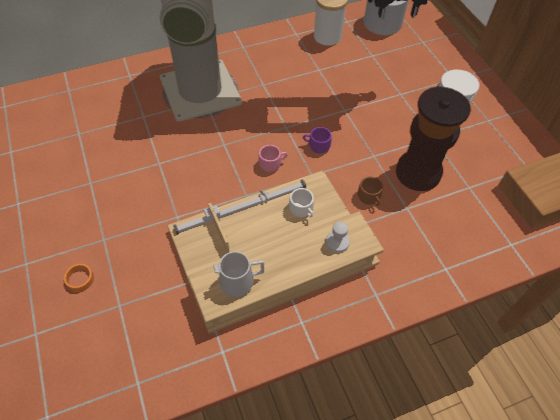

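View pics/top0.png

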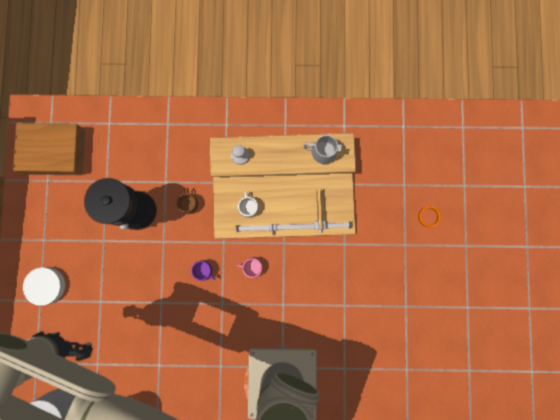

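The scene view shows the stand, with the white cup at (301,203) and the stop plate at (218,228). The clip is at (263,198), the pitcher at (236,272) and the tamper at (340,236). In the top view the cup is at (248,206), the plate at (320,208) and the clip near (274,227).

Cup candidates in the top view are white (248,206), brown (188,203), purple (202,270) and pink (253,268). Only the white one, standing on the lower board on the clip's +y side, fits the description. I'll confirm it in an enlarged crop.

```bash
python3 - <<'E'
import cv2,pickle,numpy as np
d=pickle.load(open('s0.pkl','rb'))
a=d['top']['img'][165:245,205:365,::-1];b=d['scene']['img'][170:260,165:325,::-1]
a=cv2.resize(a,None,fx=4,fy=4,interpolation=2)[:290];b=cv2.resize(b,None,fx=4,fy=4,interpolation=2)[:300]
cv2.imwrite('pics/crop1.png',np.vstack([a,b]))
E
```

```text
(no output)
```

View pics/crop1.png

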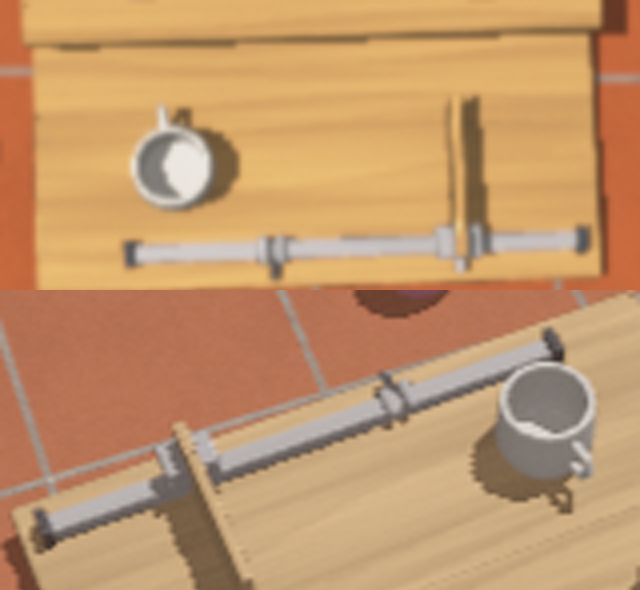

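The crop confirms the white cup at top pixel (248,207), its handle pointing to the far side. The stop plate is at column 319.5, the clip at (273.8,227), and the rail end caps at (237.8,228) and (350.8,225).

```bash
cat > h.py <<'E'
import numpy as np
def cast(p,u,v,z):
    E=np.array(p['extrinsics']);x=(u-p['cx'])/p['fx'];y=(v-p['cy'])/p['fy']
    d=E[:3,:3]@[x,y,1];o=E[:3,3];return o+d*(z-o[2])/d[2]
def fish(p,u,v,z):
    E=np.array(p['extrinsics']);a=np.array([(u-p['cx'])/p['fx'],(v-p['cy'])/p['fy']]);r=np.hypot(*a)
    d=E[:3,:3]@np.r_[a*np.sinc(r/np.pi)*1,np.cos(r)];o=E[:3,3];return o+d*(z-o[2])/d[2]
def fproj(p,P):
    E=np.array(p['extrinsics']);c=E[:3,:3].T@(np.array(P)-E[:3,3]);t=np.arctan2(np.hypot(*c[:2]),c[2]);n=c[:2]/np.hypot(*c[:2])
    return p['cx']+p['fx']*t*n[0],p['cy']+p['fy']*t*n[1]
E
python3 - <<'E'
import pickle,numpy as np
from h import *
np.set_printoptions(precision=1,suppress=True)
d=pickle.load(open('s0.pkl','rb'));t=d['top'];s=d['scene']
f=lambda a,b:(205+a/4,165+b/4)
g=lambda a,b:(165+a/4,170+(b-290)/4)
for n,c,z,k,q in[('cap+',(131,252),48,t,f),('cap-',(583,240),48,t,f),('notch',(275,248),46,t,f),('plate near',(460,240),85,t,f),('plate far',(456,100),85,t,f),('carriage',(461,241),67,t,f),('cup rim',(172,167),84,t,f),
 ('cap+',(549,338),48,s,g),('cap-',(40,523),48,s,g),('notch',(394,395),46,s,g),('cup rim',(547,398),84,s,g),('carr',(187,457),67,s,g)]:
    print(n,cast(k,*q(*c),z))
for n,c,z in[('pitcher top',(326,150),180),('tamper',(239,153),170),('ring',(429,217),24)]:print(n,cast(t,*c,z))
E
```

```text
cap+ [494.2 150.9  48. ]
cap- [ 508.4 -212.7   48. ]
notch [499.   34.9  46. ]
plate near [ 504.6 -110.5   85. ]
plate far [ 615.4 -107.    85. ]
carriage [ 505.1 -113.    67. ]
cup rim [559.6 116.7  84. ]
cap+ [496.  152.1  48. ]
cap- [ 516.  -212.7   48. ]
notch [501.6  36.5  46. ]
cup rim [564.4 119.7  84. ]
carr [ 513.6 -111.    67. ]
pitcher top [ 721.7 -119.   180. ]
tamper [712.3 140.8 170. ]
ring [ 539.5 -471.8   24. ]
```

```bash
R="-.36 -.39 0 0 0 0 1"
python3 -m jog '-.36 -.39 0 0 0 0 1;-.36 -.39 0 0 0 0 1;-.36 -.39 0 0 0 0 1;-.36 -.39 0 0 0 0 1;-.36 -.39 0 0 0 0 1' 40
python3 -m jog '-.36 -.39 0 0 0 0 1;-.36 -.39 0 0 0 0 1;-.36 -.39 0 0 0 0 1;-.36 -.39 0 0 0 0 1;-.36 -.39 0 0 0 0 1'
python3 -m jog '-.36 -.39 0 0 0 0 1;-.36 -.39 0 0 0 0 1;0 0 0 0 0 -.17 1;0 0 0 0 0 -.17 1;0 0 0 0 0 -.17 1'
python3 -m jog '0 0 0 0 0 -.17 1;0 0 0 0 0 -.17 1;0 0 0 0 0 -.17 1;0 0 0 0 0 -.16 1;0 0 0 0 0 0 1'
python3 - <<'E'
from bench import *
import cv2,pickle
p=snapshot('wrist');pickle.dump(p,open('w1.pkl','wb'));cv2.imwrite('pics/w1.png',p['img'][:,:,::-1]);print(p['fx'],p['cx'],p['cy'],p['extrinsics']);s=sense();print(s['tool_pos'],s['tcp_rot'],s['ft_force'],s['joint_pos'])
E
```

```text
time: 0.72
tool_pos: [287.2, 336.2, 404.3]
tcp_rot: [-180.0, -0.0, 163.6]
ft_force: [0.9, -0.2, 0.5]
finger_gap: -0.3
grip_force: 0.0
time: 1.35
tool_pos: [404.9, 98.3, 404.5]
tcp_rot: [180.0, 0.0, 163.6]
ft_force: [0.4, 1.3, -0.9]
finger_gap: -0.1
grip_force: 0.0
time: 1.98
tool_pos: [451.6, 4.6, 404.2]
tcp_rot: [180.0, -0.1, -165.5]
ft_force: [-0.3, 0.3, -1.1]
finger_gap: 0.1
grip_force: 0.0
time: 2.6
tool_pos: [451.5, 4.9, 404.3]
tcp_rot: [180.0, -0.0, -125.6]
ft_force: [1.0, -0.2, -1.3]
finger_gap: -0.2
grip_force: 0.0
325.19226210127806 283.99029040117284 210.3730438735841 [[-8.13346498e-01  5.58914718e-01  1.61498644e-01  4.11739397e+02]
 [ 5.81779545e-01  7.81291942e-01  2.26087289e-01 -5.19415668e+01]
 [ 1.85923973e-04  2.77843913e-01 -9.60626215e-01  3.74748689e+02]
 [ 0.00000000e+00  0.00000000e+00  0.00000000e+00  1.00000000e+00]]
[451.55846664   4.88464177 404.37264314] [ 1.79969237e+02 -1.75935940e-02 -1.25787544e+02] [0.1550302  0.83857537 0.13352727] [-5.89037953e+00 -1.61550251e+01  1.07736812e+02  8.13796547e-05
  8.84536516e+01 -1.50102833e+02]
```

View pics/w1.png

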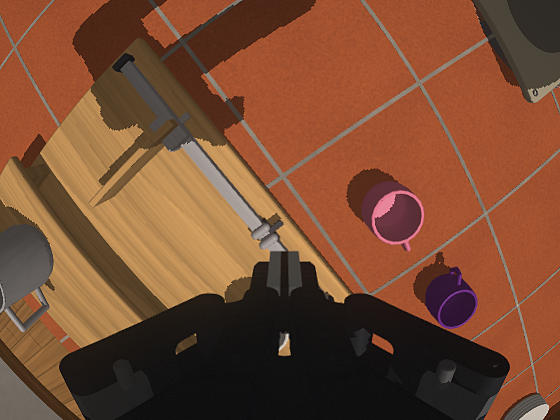

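The wrist view shows the clip bars near (262,231) and (271,241), the carriage near (178,140) and the end cap at (123,62). I turned the wrong way, so I'll turn back to yaw ≈ 92.5, which is +142° about tool z.

```bash

python3 -m jog '0 0 0 0 0 .17 1;0 0 0 0 0 .17 1;0 0 0 0 0 .17 1;0 0 0 0 0 .17 1;0 0 0 0 0 .17 1' | grep rot
python3 -m jog '0 0 0 0 0 .17 1;0 0 0 0 0 .17 1;0 0 0 0 0 .17 1;0 0 0 0 0 .17 1;0 0 0 0 0 .17 1' | grep rot
python3 -m jog '0 0 0 0 0 .17 1;0 0 0 0 0 .17 1;0 0 0 0 0 .17 1;0 0 0 0 0 .16 1;0 0 0 0 0 0 1' | grep -E 'rot|pos'
python3 - <<'E'
from h import *
from bench import *
import pickle,cv2
np.set_printoptions(precision=1,suppress=True)
p=pickle.load(open('w1.pkl','rb'))
c=cv2.resize(p['img'][40:270,90:310,::-1],None,fx=2.6,fy=2.6,interpolation=2);cv2.imwrite('pics/w1c.png',c)
E
```

```text
tcp_rot: [180.0, -0.0, -177.2]
tcp_rot: [-180.0, -0.0, 131.8]
tool_pos: [451.6, 4.9, 404.6]
tcp_rot: [-180.0, -0.0, 92.1]
```

View pics/w1c.png

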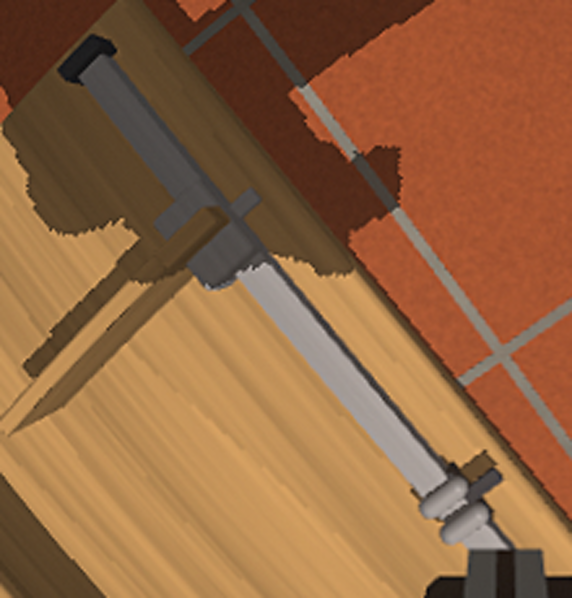

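The crop shows the clip's two bars at crop pixels (443,497) and (465,521). The plate's top runs from (222,215) to about (5,425), and the carriage is around (205,238).

```bash
python3 - <<'E'
from h import *
import pickle
np.set_printoptions(precision=1,suppress=True)
p=pickle.load(open('w1.pkl','rb'))
for n,c,z in[('cap',(88,58),48),('notch',(454,509),45),('bar1',(443,497),45),('bar2',(465,521),45),('carr',(207,238),67),('plateN',(218,217),85),('plateF',(5,428),85)]:
    print(n,fish(p,90+c[0]/2.6,40+c[1]/2.6,z))
E
```

```text
cap [ 510.1 -209.    48. ]
notch [500.9  36.8  45. ]
bar1 [501.5  29.8  45. ]
bar2 [500.4  43.7  45. ]
carr [ 507.7 -109.7   67. ]
plateN [ 494.2 -109.6   85. ]
plateF [ 620.3 -105.8   85. ]
```

```bash

python3 -m jog '-.42 .23 0 0 0 0 1;-.42 .23 0 0 0 0 1;-.42 .23 0 0 0 0 1;-.42 .23 0 0 0 0 1;0 0 0 0 0 0 1'
python3 -m jog '0 0 .45 0 0 0 1;0 0 .45 0 0 0 1;0 0 .45 0 0 0 1;0 0 .46 0 0 0 1;0 0 0 0 0 0 1'
python3 - <<'E'
from bench import *
import cv2,pickle
p=snapshot('wrist');pickle.dump(p,open('w2.pkl','wb'));cv2.imwrite('pics/w2.png',p['img'][:,:,::-1])
E
```

```text
time: 5.15
tool_pos: [550.8, -162.1, 403.5]
tcp_rot: [-179.9, 0.0, 92.2]
ft_force: [0.1, 0.0, -0.0]
finger_gap: 0.1
grip_force: 0.0
time: 5.78
tool_pos: [547.6, -157.9, 219.5]
tcp_rot: [-179.5, -0.2, 92.3]
ft_force: [0.5, -0.4, 0.0]
finger_gap: 0.4
grip_force: 0.0
```

View pics/w2.png

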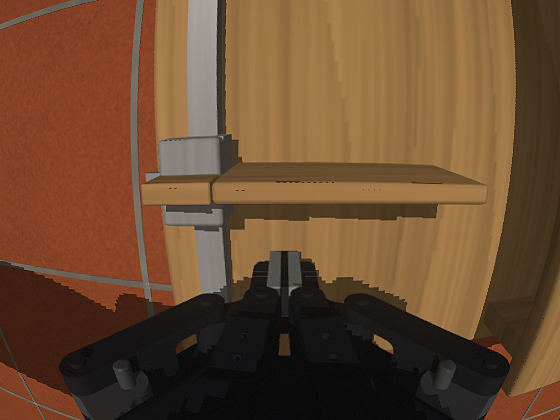

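The wrist view shows the fingers on the plate's −y side, with the plate's lower edge at rows 160–205 and the finger tips at row ~255. Now I'll approach until contact.

```bash

python3 -m jog '.1 0 0 0 0 0 1;.1 0 0 0 0 0 1;.05 0 0 0 0 0 1;.03 0 0 0 0 0 1;0 0 0 0 0 0 1'
python3 -m jog '.03 0 0 0 0 0 1;.03 0 0 0 0 0 1;0 0 0 0 0 0 1'|grep -E "pos|for"
python3 -m jog '.03 0 0 0 0 0 1;.03 0 0 0 0 0 1;0 0 0 0 0 0 1'|grep -E "pos|for"
```

```text
time: 6.45
tool_pos: [549.1, -131.3, 223.9]
tcp_rot: [180.0, 0.0, 92.2]
ft_force: [0.5, -0.3, 0.6]
finger_gap: 0.0
grip_force: 0.0
tool_pos: [548.8, -125.3, 223.6]
ft_force: [0.3, 0.3, 1.0]
grip_force: 0.0
tool_pos: [548.6, -119.2, 223.7]
ft_force: [-0.3, 0.1, 0.5]
grip_force: 0.0
```

```bash

python3 -m jog '.05 0 0 0 0 0 1;.08 0 0 0 0 0 1;.1 0 0 0 0 0 1;.1 0 0 0 0 0 1;.1 0 0 0 0 0 1'|grep -E "pos|for"
python3 -m jog '.1 0 0 0 0 0 1;.1 0 0 0 0 0 1;.1 0 0 0 0 0 1;.05 0 0 0 0 0 1;0 0 0 0 0 0 1'|grep -E "pos|for"
python3 - <<'E'
from bench import *
import cv2,pickle
p=snapshot('wrist');pickle.dump(p,open('w3.pkl','wb'));cv2.imwrite('pics/w3.png',p['img'][:,:,::-1]);print(p['extrinsics'])
E
```

```text
tool_pos: [546.8, -75.6, 223.7]
ft_force: [-1.4, -1.7, 0.5]
grip_force: 0.7
tool_pos: [545.6, -41.0, 223.7]
ft_force: [0.3, -0.1, 0.2]
grip_force: 0.0
[[ 9.99182515e-01  3.85750763e-02  1.20940225e-02  5.44187835e+02]
 [ 4.04161604e-02 -9.59944458e-01 -2.77260116e-01  2.99669167e+01]
 [ 9.14259744e-04  2.77522254e-01 -9.60718774e-01  1.94153670e+02]
 [ 0.00000000e+00  0.00000000e+00  0.00000000e+00  1.00000000e+00]]
```

View pics/w3.png

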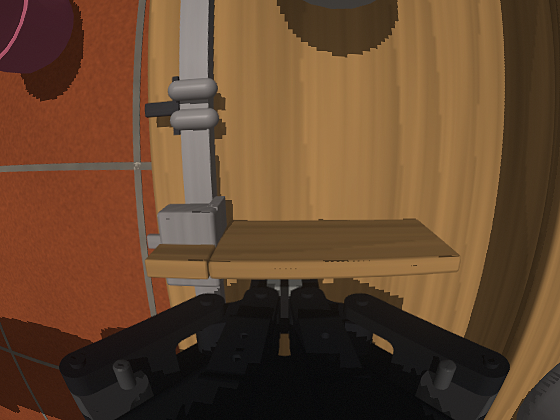

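The view shows the clip bars at (192,89) and (195,120). The plate's top edge lies at rows ~258 (+y side) and ~275 (−y side) at column 300.

```bash
python3 - <<'E'
from h import *
import pickle
np.set_printoptions(precision=1,suppress=True)
p=pickle.load(open('w3.pkl','rb'))
u=np.array([-.038,.999,0])
for n,c,z in[('bar1',(195,120),46),('bar2',(192,89),46),('pl+L',(215,260),85),('pl+R',(440,258),85),('pl-L',(215,277),85),('pl-R',(440,273),85),('cbot+',(232,222),33),('cbotR',(416,219),33),('carr+ top',(190,206),42),('carr ',(190,212),67)]:
    q=fish(p,*c,z);print(n,q,'s',q@u)
E
```

```text
bar1 [503.3  28.9  46. ] s 9.711342434475995
bar2 [501.6  43.4  46. ] s 24.313194708378887
pl+L [520.5 -21.9  85. ] s -41.652839985958295
pl+R [608.8 -18.9  85. ] s -41.98929024964002
pl-L [520.2 -29.1  85. ] s -48.885881174547826
pl-R [610.5 -25.6  85. ] s -48.81398590865443
cbot+ [519.2 -24.   33. ] s -43.702481341726134
cbotR [619.1 -18.6  33. ] s -42.071705553203756
carr+ top [499.2 -13.6  42. ] s -32.51208659471811
carr  [506.4  -9.   67. ] s -28.25662099244415
```

```bash

python3 -m jog '.06 0 0 0 0 0 1;.1 0 0 0 0 0 1;.1 0 0 0 0 0 1;.08 0 0 0 0 0 1;.06 0 0 0 0 0 1'|grep -E "pos|for"
python3 -m jog '.03 0 0 0 0 0 1;.02 0 0 0 0 0 1;.01 0 0 0 0 0 1;0 0 0 0 0 0 1'|grep -E "pos|for"
for i in 1 2 3; do python3 -m jog '.01 0 0 0 0 0 1;.01 0 0 0 0 0 1;0 0 0 0 0 0 1'|grep -E "pos|t_for"; done
```

```text
tool_pos: [544.0, -0.8, 223.8]
ft_force: [-0.6, -2.6, 0.5]
grip_force: 0.6
tool_pos: [543.7, 4.5, 223.6]
ft_force: [0.5, -0.7, -0.0]
grip_force: 0.0
tool_pos: [543.6, 6.5, 223.6]
ft_force: [-0.6, -2.0, -0.2]
tool_pos: [543.6, 8.6, 223.7]
ft_force: [-0.6, -0.9, 0.2]
tool_pos: [543.5, 10.2, 223.7]
ft_force: [-0.7, -3.8, -0.3]
```

```bash

for i in 1 2 3 4 5; do python3 -m jog '.01 0 0 0 0 0 1;0 0 0 0 0 0 1'|grep -E "pos|t_for"; done
```

```text
tool_pos: [543.5, 10.8, 223.7]
ft_force: [-1.6, -6.8, -0.4]
tool_pos: [543.4, 12.0, 223.7]
ft_force: [-0.8, -4.4, 0.5]
tool_pos: [543.4, 13.3, 223.7]
ft_force: [-2.0, -4.8, 0.4]
tool_pos: [543.3, 14.7, 223.7]
ft_force: [-1.5, -1.7, 0.4]
tool_pos: [543.4, 15.8, 223.7]
ft_force: [-0.6, -0.7, 0.6]
```

```bash
cat > m.py <<'E'
from bench import *
import pickle,cv2
w=pickle.load(open('w3.pkl','rb'))['img'];p=snapshot('wrist');n=p['img'];pickle.dump(p,open('w4.pkl','wb'))
r=cv2.matchTemplate(n[150:320,340:520],w[235:282,400:480],cv2.TM_CCOEFF_NORMED);_,m,_,l=cv2.minMaxLoc(r)
print('shift du,dv',l[0]+340-400,l[1]+150-235,round(m,2))
E
python3 m.py; python3 -m jog '.01 0 0 0 0 0 1;0 0 0 0 0 0 1'|grep -E "pos|t_for"; python3 m.py
```

```text
shift du,dv -1 1 0.93
tool_pos: [543.4, 16.7, 223.8]
ft_force: [0.1, -0.0, -0.3]
shift du,dv -1 0 0.93
```

```bash
for i in 1 2; do python3 -m jog '.005 0 0 0 0 0 1;0 0 0 0 0 0 1'|grep -E "pos|t_for"; python3 m.py; done
```

```text
tool_pos: [543.3, 17.0, 223.7]
ft_force: [0.4, 0.6, 0.2]
shift du,dv 1 -9 0.92
tool_pos: [543.2, 17.5, 223.7]
ft_force: [0.8, 0.1, -0.1]
shift du,dv 1 -8 0.92
```

The stop jumped ahead off the finger: the plate shifted by about 9 px and the force dropped to nothing. I'll back off, rise, and move past the cup's +y side, then check from above.

```bash

python3 -m jog '-.1 0 0 0 0 0 1;-.1 0 0 0 0 0 1;0 0 -.4 0 0 0 1;0 0 -.5 0 0 0 1;0 0 -.5 0 0 0 1'|grep -E "pos|t_for"
python3 -m jog '0 0 -.2 0 0 0 1;0 0 0 0 0 0 1'|grep -E "pos|t_for"
python3 - <<'E'
from bench import *
import cv2,pickle,numpy as np
p=snapshot('wrist');pickle.dump(p,open('w5.pkl','wb'))
q=snapshot('top');pickle.dump(q,open('t5.pkl','wb'))
cv2.imwrite('pics/w5.png',p['img'][:,:,::-1])
E
```

```text
tool_pos: [543.8, -3.4, 365.0]
ft_force: [0.2, -0.1, 0.2]
tool_pos: [544.5, -3.1, 385.3]
ft_force: [-0.4, 0.5, -0.8]
```

View pics/w5.png

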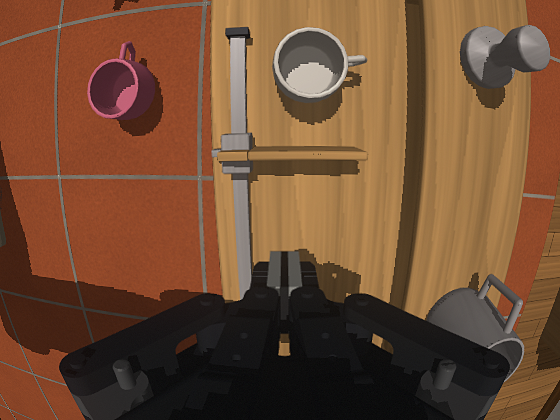

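The carriage now sits over the clip, with the lug at (215,153) in line with the plate at row ~153. The cup rim is centred at about (311,63).

```bash
python3 - <<'E'
from h import *
import pickle
np.set_printoptions(precision=1,suppress=True)
p=pickle.load(open('w5.pkl','rb'));u=np.array([-.038,.999,0])
for n,c,z in[('pl +',(270,149),85),('pl -',(270,157),85),('plR',(366,155),85),('carr+',(237,135),67),('carr-',(237,171),67),('rimL',(274,63),84),('rimR',(348,63),84),('rimT',(309,28),84),('rimB',(311,100),84)]:
    q=fish(p,*c,z);print(n,q,'s',q@u)
E
```

```text
pl + [533.6  42.2  85. ] s 21.864176450308808
pl - [533.9  35.5  85. ] s 15.130632989958812
plR [615.2  41.3  85. ] s 17.87075432152872
carr+ [503.3  52.2  67. ] s 33.06645493113299
carr- [503.8  19.7  67. ] s 0.5342553364393179
rimL [534.2 114.5  84. ] s 94.1172621445903
rimR [595.4 118.5  84. ] s 95.79729861628576
rimT [561.8 146.7  84. ] s 125.24215040713965
rimB [565.9  84.6  84. ] s 63.00004779711703
```

```bash

python3 -m jog '.45 .06 0 0 0 0 1;.5 .06 0 0 0 0 1;.5 .06 0 0 0 0 1;.45 .06 0 0 0 0 1;0 0 0 0 0 0 1'|grep -E "pos|rot|t_for"
python3 -m jog '0 0 .4 0 0 0 1;0 0 .5 0 0 0 1;0 0 .5 0 0 0 1;0 0 .3 0 0 0 1;0 0 0 0 0 0 1'|grep -E "pos|rot|t_for"
python3 -m jog '-.05 0 0 0 0 0 1;-.05 0 0 0 0 0 1;-.05 0 0 0 0 0 1;0 0 0 0 0 0 1'|grep -E "pos|rot|t_for"
python3 - <<'E'
from bench import *
import cv2,pickle
p=snapshot('top');pickle.dump(p,open('t6.pkl','wb'));q=snapshot('scene')
import numpy as np
a=cv2.resize(p['img'][165:245,205:365,::-1],None,fx=4,fy=4,interpolation=2)[:290];b=cv2.resize(q['img'][170:245,205:365,::-1],None,fx=4,fy=4,interpolation=2)
cv2.imwrite('pics/t6.png',np.vstack([a,b]))
E
```

```text
tool_pos: [559.8, 190.9, 380.4]
tcp_rot: [-179.7, 0.0, 92.5]
ft_force: [-0.1, -1.3, 0.0]
tool_pos: [558.1, 186.7, 208.6]
tcp_rot: [-179.5, 0.1, 92.2]
ft_force: [0.7, -0.5, 0.6]
tool_pos: [561.6, 172.8, 214.6]
tcp_rot: [179.9, -0.0, 92.2]
ft_force: [-0.7, -0.0, -0.5]
```

View pics/t6.png

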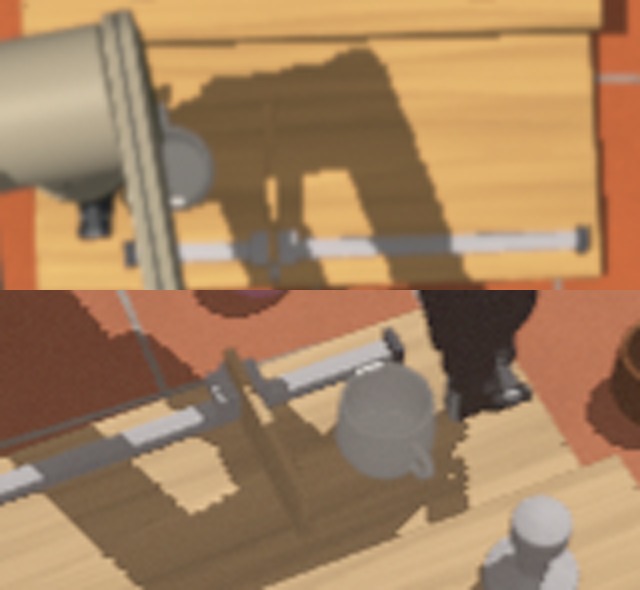

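The crop shows the fingers standing on the +y side of the upright cup, the cup still free, and the stop on the clip. Next comes the gentle push.

```bash

python3 -m jog '-.03 0 0 0 0 0 1;-.03 0 0 0 0 0 1;-.03 0 0 0 0 0 1;-.02 0 0 0 0 0 1;-.02 0 0 0 0 0 1'|grep -E "pos|t_for"
for i in 1 2; do python3 -m jog '-.03 0 0 0 0 0 1;-.03 0 0 0 0 0 1;-.03 0 0 0 0 0 1;-.03 0 0 0 0 0 1;-.03 0 0 0 0 0 1'|grep -E "pos|t_for"; done
python3 -m jog '-.02 0 0 0 0 0 1;-.02 0 0 0 0 0 1;0 0 0 0 0 0 1'|grep -E "pos|t_for"
python3 - <<'E'
from bench import *
import cv2,pickle
p=snapshot('wrist');pickle.dump(p,open('w7.pkl','wb'));cv2.imwrite('pics/w7.png',p['img'][:,:,::-1])
E
```

```text
tool_pos: [561.7, 160.2, 213.7]
ft_force: [-0.5, 1.2, 0.6]
tool_pos: [562.3, 145.0, 213.7]
ft_force: [-0.4, 0.9, 0.7]
tool_pos: [562.8, 130.0, 213.6]
ft_force: [-1.4, 0.7, -0.7]
tool_pos: [563.1, 126.1, 213.7]
ft_force: [0.2, -0.1, -0.7]
```

```bash

for i in 1 2 3 4; do python3 -m jog '-.01 0 0 0 0 0 1'|grep -E "pos|t_for"; done
```

```text
tool_pos: [563.1, 125.4, 213.8]
ft_force: [0.5, 0.6, -0.5]
tool_pos: [563.1, 124.4, 213.8]
ft_force: [0.1, 1.3, 0.2]
tool_pos: [563.2, 123.3, 213.7]
ft_force: [0.3, 2.1, -0.3]
tool_pos: [563.2, 122.3, 213.7]
ft_force: [-0.4, 1.9, 0.4]
```

```bash

for i in 1 2 ; do python3 -m jog '-.005 0 0 0 0 0 1;0 0 0 0 0 0 1'|grep -E "pos|t_for"; done
```

```text
tool_pos: [563.2, 121.7, 213.7]
ft_force: [0.5, 1.3, 0.6]
tool_pos: [563.2, 121.3, 213.7]
ft_force: [0.4, 2.0, 0.7]
```

```bash

for i in 1 2 3; do python3 -m jog '-.005 0 0 0 0 0 1;0 0 0 0 0 0 1'|grep -E "pos|t_for"; done
```

```text
tool_pos: [563.3, 120.7, 213.7]
ft_force: [-0.2, 1.5, 0.1]
tool_pos: [563.3, 120.2, 213.7]
ft_force: [-0.1, 2.2, 0.8]
tool_pos: [563.3, 119.8, 213.7]
ft_force: [0.0, 1.8, 1.5]
```

```bash

python3 -m jog '.05 0 0 0 0 0 1;.15 0 0 0 0 0 1;.2 0 0 0 0 0 1;0 0 -.4 0 0 0 1;0 0 -.5 0 0 0 1'|grep -E "pos|t_for"
python3 -m jog '-.4 0 -.5 0 0 0 1;-.4 0 -.3 0 0 0 1;-.4 0 0 0 0 0 1;-.4 0 0 0 0 0 1;0 0 0 0 0 0 1'|grep -E "pos|t_for"
python3 - <<'E'
from bench import *
import cv2,pickle
p=snapshot('wrist');pickle.dump(p,open('w8.pkl','wb'))
c=cv2.resize(p['img'][20:220,200:420,::-1],None,fx=2.7,fy=2.7,interpolation=2);cv2.imwrite('pics/w8.png',c)
E
```

```text
tool_pos: [560.7, 161.4, 303.0]
ft_force: [0.4, 0.6, -0.1]
tool_pos: [568.1, -0.3, 382.6]
ft_force: [-0.4, 0.3, 0.7]
```

View pics/w8.png

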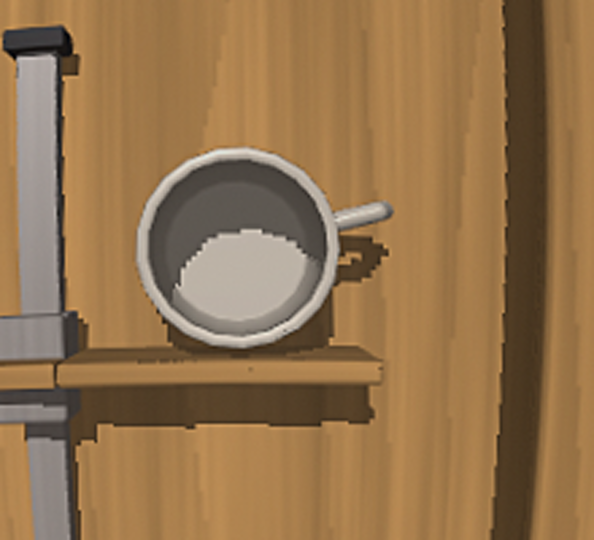

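The cup is upright and next to the plate: its rim spans rows 149–346 and columns 137–338, and the plate's top edges are at rows 364 and 384. Now I'll measure the gap.

```bash
python3 - <<'E'
from h import *
import pickle
np.set_printoptions(precision=1,suppress=True)
p=pickle.load(open('w8.pkl','rb'));u=np.array([-.038,.999,0])
for n,c,z in[('pl +',(240,365),85),('pl -',(240,385),85),('plR',(382,373),85),('carr+',(20,331),67),('carr-',(50,404),67),('rimL',(138,245),84),('rimR',(338,245),84),('rimT',(238,149),84),('rimB',(238,347),84)]:
    q=fish(p,200+c[0]/2.7,20+c[1]/2.7,z);print(n,q,'s',round(q@u,1))
E
```

```text
pl + [572.2  40.6  85. ] s 18.8
pl - [572.5  34.4  85. ] s 12.6
plR [616.2  40.3  85. ] s 16.8
carr+ [499.6  48.2  67. ] s 29.2
carr- [509.9  23.8  67. ] s 4.4
rimL [540.   76.5  84. ] s 55.9
rimR [600.5  78.9  84. ] s 56.0
rimT [569.1 107.   84. ] s 85.2
rimB [571.4  46.1  84. ] s 24.3
```

Relative to the plate, the cup axis is about 37.5–39 mm out (window 34–43). The stop is within ~1 mm of the notch, the push never exceeded ~2.2 N, and the robot is clear of everything. I'll hand it in.

```bash
python3 -c "
from bench import *
print(hand_in())"
```

```text
the job is handed in; nothing more can be done
None
```

I handed the job in, with no verdict returned: the stop had jumped into the notch (about 1 mm off by camera), and the upright cup stood against or within about 2 mm of its plate, the gripper clear of everything.

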